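# Snap the stain-remover caps home and shut the laundry caddy

## Task

Three of the four stain-remover bottles in the caddy have their snap caps popped up: with the lid open, press every cap fully home, then fold the lid fully shut. Use the fingers, not the lid, to press the caps, leave the bottles standing in their compartments, and do not push aside or knock over the starch can, the cup or the clothes brush.

Things in the scene. Friction and masses are not known exactly. Their poses are not given: they have to be found in the camera images.
- caddy: white plastic open-topped caddy fixed to the counter, 166 x 166 mm outside, 132 mm high, walls and floor 5 mm; one full-height divider each way makes four equal compartments, centred at x, y = +-40 mm in its frame. Origin: centre of its underside. Its own +x points to the side with the lid's hinge, its own y runs along the hinge
- caddy_hinge (a point): middle of the hinge line, on the caddy's rim (132 mm up) at its +x side; the axes are the caddy's
- lid (a joint): the blue lid's angle in rad: 0 = shut flat on the rim, 1.57 = standing straight up, 2.1 = stop, leaning back outside the caddy. It starts part open, overhanging the compartments. The stiff hinge keeps it wherever it is left; 1 to 3 N at its edge moves it.
- lid_edge (a point): end of the lid's finger tab, mid thickness, 180 mm from the hinge; the point turns with the lid. The lid is a flat blue plate, 166 x 166 x 6 mm, 200 g, its underside on the hinge line, with this tab, 60 mm wide, at the middle of its free edge
- bottle_a: stain-remover bottle (white body, blue cap) standing loose in one compartment, any one of the four: body 68 mm diameter with a shoulder at 88 mm, orange neck above; 117 mm to the cap's top when the cap is home. About 250 g. Origin: centre of its underside, z up
- cap_a (a joint): height of this bottle's push-pull snap cap above home, in m: 0 = fully home (no orange neck shows), 0.018 = popped up. Snap action: about 12 N straight down starts it from the top, past half way it snaps home by itself; it stays up or home once there. Starts up
- cap_a_top (a point): centre of the cap's flat round top, 42 mm diameter; with the cap home it is 122 mm above the counter (10 mm below the caddy's rim), popped up it is 140 mm above the counter
- bottle_b: stain-remover bottle (green body, white cap) standing loose in one compartment, any one of the four: body 68 mm diameter with a shoulder at 88 mm, orange neck above; 117 mm to the cap's top when the cap is home. About 250 g. Origin: centre of its underside, z up
- cap_b (a joint): height of this bottle's push-pull snap cap above home, in m: 0 = fully home (no orange neck shows), 0.018 = popped up. Snap action: about 12 N straight down starts it from the top, past half way it snaps home by itself; it stays up or home once there. Starts up
- cap_b_top (a point): centre of the cap's flat round top, 42 mm diameter; with the cap home it is 122 mm above the counter (10 mm below the caddy's rim), popped up it is 140 mm above the counter
- bottle_c: stain-remover bottle (amber body, black cap) standing loose in one compartment, any one of the four: body 68 mm diameter with a shoulder at 88 mm, orange neck above; 117 mm to the cap's top when the cap is home. About 250 g. Origin: centre of its underside, z up
- cap_c (a joint): height of this bottle's push-pull snap cap above home, in m: 0 = fully home (no orange neck shows), 0.018 = popped up. Snap action: about 12 N straight down starts it from the top, past half way it snaps home by itself; it stays up or home once there. Starts up
- cap_c_top (a point): centre of the cap's flat round top, 42 mm diameter; with the cap home it is 122 mm above the counter (10 mm below the caddy's rim), popped up it is 140 mm above the counter
- bottle_d: stain-remover bottle (grey body, red cap) standing loose in one compartment, any one of the four: body 68 mm diameter with a shoulder at 88 mm, orange neck above; 117 mm to the cap's top when the cap is home. About 250 g. Origin: centre of its underside, z up
- cap_d (a joint): height of this bottle's push-pull snap cap above home, in m: 0 = fully home (no orange neck shows), 0.018 = popped up. Snap action: about 12 N straight down starts it from the top, past half way it snaps home by itself; it stays up or home once there. Starts home
- cap_d_top (a point): centre of the cap's flat round top, 42 mm diameter; with the cap home it is 122 mm above the counter (10 mm below the caddy's rim), popped up it is 140 mm above the counter
- starch_can: tall blue starch can with a yellow band and white cap, standing beside the caddy: 56 mm diameter, 235 mm high. Origin: centre of its underside. Bystander
- mug: white cup, 80 mm diameter, 90 mm high, standing beside the caddy. Origin: centre of its underside. Bystander
- brush: clothes brush lying bristles down, wooden back, 150 x 50 x 40 mm, long along its own x. Origin: centre of its underside. Bystander
Mind the look-alikes: they are no part of the job. Of the things like the bottle_c, leave any that is yellow; of the rest the larger one is meant.

How it is judged:
By the outcome, as a careful person would: the job done as asked, in the order asked, and still so for the second after the job is handed in, with the robot touching nothing.
It also fails if it takes over 64 s, if anything falls off the work surface, if the arm or the gripper's body presses on something with over 40 N, if the wrist force passes 120 N, or if a joint passes its speed limit or range.

## Robot

A 7-joint arm with a two-finger parallel gripper is mounted at the origin on the work surface. World frame = base frame: x ahead of the robot, y to its left, z up, the work surface at z = 0. Lengths are in m, angles in rad, forces in N, time in s.
With the tool pointing down it reaches from about 0.4 to 0.875 m from the base axis. Payload 4.4 kg.
Tool frame: the origin (TCP) lies between the finger pads; the fingertips stand 19 mm ahead of it and the grasp point (between the pads) is the TCP; z points along the fingers, y is the line along which they close (so a half turn about z gives the same grasp; the last joint's range is limited). The gripper opens to 85 mm and grips with 20 to 120 N. Pads are 22 mm wide; open, the fingers measure 114 mm over their backs; the gripper's body (76 mm by 85 mm) begins 54 mm behind the grasp point. The pads swing forward as they close: fully open they stand 13 mm farther back than shut.
Start: joints at [1.09, 0.628, 0.038, 1.517, -0.027, 0.996, -0.02], TCP at [0.262, -0.595, 0.25] pointing down, gripper open.
Joint ranges: [-3.06, 3.06], [-0.37, 2.12], [-1.25, 1.32], [0.18, 2.47], [-1.1, 4.24], [0.23, 1.98], [-2.94, 2.94]. Speed limits (rad/s): [2.57, 2.57, 3.14, 3.14, 3.14, 3.14, 3.14].

## Interface

Orientations are given as a unit quaternion [w, x, y, z].
In Python, from station import env gives the robot as it stands. The module is installed in compiled form; this text tells all that it offers. Calls block until the motion is done:
- env.move_to(position, orientation): joint-space move of the TCP to a pose.
- env.move_l(position, v=0.15, rotation=None): straight line of the TCP; rotation=None keeps the orientation; v is the mean speed in m/s.
- env.movej(angles): joint-space move.
- env.gripper_open() and env.gripper_close(force=None): open the fingers fully, or close them until they stop; force is the grip in N (None keeps the last).
- env.hold(seconds).
- env.ik(position, orientation): joint angles nearest the present ones, or None.
- env.get_obs(): the state.
- env.capture(name): name is "scene" or "top"; returns the picture (400x640x3 uint8, red, green, blue); there is no depth.
- env.camera_params(name): a dict with "mtx" (3x3 intrinsics, pixels), "origin" and "rotation" of the camera in the world. Camera axes: x right, y down, z forward; pixel columns grow to the right and rows downward; lengths in m; the calibration is good to about 2 mm. A picture is of the moment at which its call begins. camera_params takes no time and is no camera call.
A pose or a line that the arm cannot do raises env.PlanningError and nothing moves.
- env.sign_off(): hands the job in; it is judged then, once.
Trained networks look in the newest picture that a camera, given by its name, has taken for a name from the list of things; names that differ only in an ending like _2 or _b are one class to them, and where a whole thing is asked for, a point or a joint stands for the part that bears it (a point fixed in the world has none). Each returns a list of dicts, best first, with "confidence" (0 to 1); they miss things now and then, are a little off and sometimes report something else, mostly with a low value. They report only what shows in the picture. A call takes as long as a camera call. They do not tell look-alikes from the thing itself.
- env.cut_out(camera, target): "region" (400x640 bool, what is visible of it) and "uv" ([column, row] in pixels, amid what is visible of it).
The state is a dict: "clock": time; "joints": joint angles; "joint_vel": joint speeds; "effort": joint torques, N m; "eef_pos": TCP position; "orientation": TCP orientation; "ft_force": force on the tool from outside, world axes, zero at the start; "torque": the same for the moment, N m; "finger_gap": opening from 0.0 (shut) to 1.0 (fully open); "grip_force": force on a finger pad.
Only numpy, scipy, OpenCV 4.12 (cv2) and the standard library are available. Lean on these libraries where they do the work, as an engineer would, in place of code of your own. Each camera call takes 0.05 s, during which the arm holds its last target. There are 200 camera calls.

## Working session

There is one attempt and no reset: what is moved stays moved. The work goes in short steps, each a Python script; the robot and the scene stay as the last script left them, time stands still between calls to the robot, and variables do not carry over. Pictures are saved under pics/ and viewed, at most 10 in all, crops included, and the job is handed in when it is done.

```bash
mkdir -p pics; python3 - <<'E'
from station import env
import cv2,numpy as np
for n in("scene","top"):
    im=env.capture(n); cv2.imwrite(f"pics/{n}0.png",im[:,:,::-1])
    p=env.camera_params(n); print(n,np.round(p["mtx"],1).tolist(),np.round(p["origin"],3),np.round(p["rotation"],3).tolist())
    for t in("caddy","lid","bottle_c","cap_c_top","lid_edge","starch_can","mug","brush"):
        print(t,[(np.round(d["uv"]).tolist(),int(d["region"].sum()),round(d["confidence"],2)) for d in env.cut_out(n,t)])
print(env.get_obs())
E
```

```text
scene [[520.0, 0.0, 321.2], [0.0, 520.0, 193.8], [0.0, 0.0, 1.0]] [0.98  0.068 1.209] [-0.104, 0.642, 0.749, -0.125]
caddy [([308.0, 177.0], 4524, 0.7)]
lid [([308.0, 143.0], 1532, 0.94), ([326.0, 162.0], 203, 0.7)]
bottle_c [([253.0, 152.0], 514, 0.95), ([325.0, 196.0], 571, 0.88), ([248.0, 272.0], 905, 0.85), ([287.0, 190.0], 653, 0.74), ([327.0, 165.0], 535, 0.64), ([287.0, 163.0], 502, 0.58)]
cap_c_top [([290.0, 186.0], 346, 0.85), ([243.0, 267.0], 317, 0.78), ([253.0, 144.0], 173, 0.45)]
lid_edge [([309.0, 143.0], 1546, 0.84), ([309.0, 176.0], 4415, 0.26)]
starch_can [([234.0, 184.0], 1373, 0.87)]
mug [([376.0, 218.0], 1111, 0.92), ([310.0, 144.0], 1464, 0.2)]
brush [([302.0, 266.0], 1489, 0.79), ([327.0, 164.0], 527, 0.69)]
top [[430.4, 0.0, 322.9], [0.0, 430.4, 202.4], [0.0, 0.0, 1.0]] [0.496 0.033 0.884] [-0.052, 0.712, -0.698, 0.059]
caddy [([357.0, 234.0], 9481, 0.93)]
lid [([359.0, 241.0], 7566, 0.58)]
bottle_c [([404.0, 121.0], 1296, 0.84), ([330.0, 202.0], 461, 0.63), ([424.0, 266.0], 641, 0.58), ([378.0, 200.0], 275, 0.49)]
cap_c_top [([407.0, 112.0], 487, 0.86), ([427.
[... 219 characters left out ...]
 'joints': array([ 1.0902356 ,  0.62838141,  0.03849472,  1.51742973, -0.02696041,
        0.9962914 , -0.01997894]), 'joint_vel': array([-0.00156085, -0.0024082 , -0.00049067, -0.00124905, -0.00111385,
       -0.00041272, -0.00230291]), 'effort': array([ 1.04432391e-03, -5.63255239e+01,  1.22615285e+00, -1.93782538e+01,
        1.09741359e-02,  1.44968868e-03, -3.49069275e-06]), 'eef_pos': array([ 0.26194833, -0.594883  ,  0.25031586]), 'orientation': array([3.26149940e-06, 9.78571468e-01, 2.05907459e-01, 4.14842543e-06]), 'ft_force': array([-0.29232088,  0.32125562,  0.09443123]), 'torque': array([-0.03162689,  0.02188469,  0.02768556]), 'grip_force': 0.0, 'finger_gap': 1.0036319643977711}
```

View pics/scene0.png

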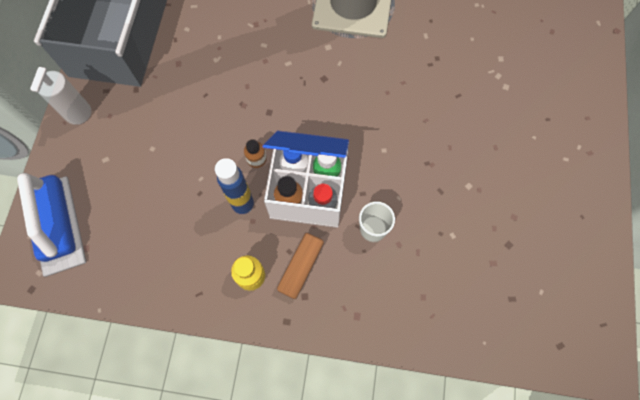

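View pics/top0.png

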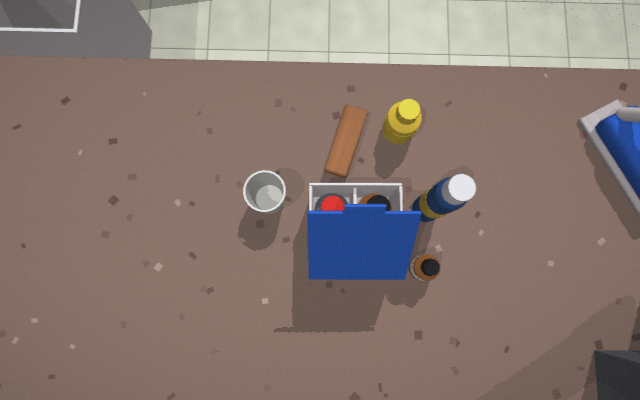

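The caddy holds blue a and white b near the hinge (robot side), with black c and red d on the far side. The yellow bottle and the small amber one stand outside it. I'll fit the caddy pose and lid angle to the lid silhouette in both views.

```bash
cat > h.py <<'E'
from station import env
import cv2,numpy as np
from scipy.spatial.transform import Rotation as R
from scipy.optimize import minimize
def cam(n):
    p=env.camera_params(n); q=np.array(p["rotation"]); 
    M=R.from_quat(q[[1,2,3,0]]).as_matrix() if q.size==4 else q
    return np.array(p["mtx"]),np.array(p["origin"]),M
def proj(n,P):
    K,o,M=cam(n); c=(np.atleast_2d(P)-o)@M; u=c@K.T; return u[:,:2]/u[:,2:]
def ray(n,uv,z):
    K,o,M=cam(n); d=M@np.linalg.solve(K,[uv[0],uv[1],1]); return o+d*(z-o[2])/d[2]
def toworld(p,L):   # p=x,y,yaw  caddy frame->world
    c,s=np.cos(p[2]),np.sin(p[2]); L=np.atleast_2d(L)
    return np.c_[p[0]+c*L[:,0]-s*L[:,1],p[1]+s*L[:,0]+c*L[:,1],L[:,2]]
def lidpts(p,th):
    out=[]
    for r0,r1,w in((0,.166,.083),(.15,.18,.03)):
        out.append(toworld(p,[[.083-r*np.cos(th)+t*np.sin(th),y,.132+r*np.sin(th)+t*np.cos(th)] for r in(r0,r1) for y in(-w,w) for t in(0,.006)]))
    return out
def render(n,p,th):
    S=4; im=np.zeros((400*S,640*S),np.uint8)
    for P in lidpts(p,th):
        h=cv2.convexHull(((proj(n,P)+.5)*S).astype(np.float32)); cv2.fillConvexPoly(im,np.round(h).astype(np.int32),255)
    return cv2.resize(im,(640,400),interpolation=cv2.INTER_AREA)/255.
def lidfit(regs,x0):
    f=lambda v:sum(np.abs(render(n,v[:3],v[3])-g).sum()/g.sum() for n,g in regs.items())
    best=None
    for _ in range(3):
        s=np.vstack([x0]+[np.array(x0)+np.eye(4)[i]*[.02,.02,.1,.15][i] for i in range(4)])
        r=minimize(f,x0,method="Nelder-Mead",options=dict(initial_simplex=s,xatol=1e-4,fatol=1e-5)); x0=r.x
    return r.x,r.fun
E
python3 - <<'E'
from h import *
print(proj("scene",[0,0,0]),proj("top",[.44,0,0]))
regs={}
for n in("scene","top"):
    im=env.capture(n); c=env.cut_out(n,"lid")[0]["region"]; hsv=cv2.cvtColor(im,cv2.COLOR_RGB2HSV)
    m=(hsv[...,0]>105)&(hsv[...,0]<130)&(hsv[...,1]>150)&(hsv[...,2]>60); k=cv2.dilate(c.astype(np.uint8),np.ones((3,3)))>0
    print(n,c.sum(),(m&k).sum()); regs[n]=c if n=="scene" else (m&k)
    v0=ray(n,(357,234),.13); 
for a in(.9,1.2): 
  r,f=lidfit(regs,[v0[0],v0[1],np.pi,a]); print(np.round(r,4),f)
np.save("fit.npy",r)
for n in regs: print(n,"rim",np.round(proj(n,toworld(r,[[x,y,.132] for x in(-.083,.083) for y in(-.083,.083)]))).tolist(),"caps",np.round(proj(n,toworld(r,[[x,y,.13] for x in(-.04,.04) for y in(-.04,.04)]))).tolist())
for t,h in(("starch_can",.12),("mug",.05),("brush",.04)): 
  d=env.cut_out("top",t)[0]; print(t,np.round(ray("top",d["uv"],h),3))
E
```

```text
[[353.03667828   2.22351414]] [[333.3950696  298.83926784]]
scene 1539 1392
top 7655 7438
[ 0.5702 -0.0329  3.1746  0.9512] 0.08823752124571753Traceback (most recent call last):
  File "<stdin>", line 10, in <module>
  File "h.py", line 31, in lidfit
    r=minimize(f,x0,method="Nelder-Mead",options=dict(initial_simplex=s,xatol=1e-4,fatol=1e-5)); x0=r.x
    res = _minimize_neldermead(fun, x0, args, callback, bounds=bounds,
                               **options)
    fxr = func(xr)
    fx = function(np.copy(x), *(wrapper_args + args))
  File "h.py", line 27, in <lambda>
    f=lambda v:sum(np.abs(render(n,v[:3],v[3])-g).sum()/g.sum() for n,g in regs.items())
               ~~~^^^^^^^^^^^^^^^^^^^^^^^^^^^^^^^^^^^^^^^^^^^^^^^^^^^^^^^^^^^^^^^^^^^^^^
  File "h.py", line 27, in <genexpr>
    f=lambda v:sum(np.abs(render(n,v[:3],v[3])-g).sum()/g.sum() for n,g in regs.items())
                          ~~~~~~^^^^^^^^^^^^^^
  File "h.py", line 24, in render
    h=cv2.convexHull(((proj(n,P)+.5)*S).astype(np.float32)); cv2.fillConvexPoly(im,np.round(h).astype(np.int32),255)
                       ~~~~^^^^^
  File "h.py", line 10, in proj
    K,o,M=cam(n); c=(np.atleast_2d(P)-o)@M; u=c@K.T; return u[:,:2]/u[:,2:]
          ~~~^^^
  File "h.py", line 6, in cam
    p=env.camera_params(n); q=np.array(p["rotation"]);
ValueError: time passes only in moves, steps and waits
```

```bash
sed -i 's/^def cam(n):/from functools import lru_cache\n@lru_cache(None)\ndef cam(n):/' h.py
python3 - <<'E'
from h import *
regs={}
for n in("scene","top"):
    im=env.capture(n); c=env.cut_out(n,"lid")[0]["region"]; hsv=cv2.cvtColor(im,cv2.COLOR_RGB2HSV)
    m=(hsv[...,0]>105)&(hsv[...,0]<130)&(hsv[...,1]>150)&(hsv[...,2]>60); k=cv2.dilate(c.astype(np.uint8),np.ones((3,3)))>0
    regs[n]=c if n=="scene" else (m&k)
for a in(.95,1.15): 
  r,f=lidfit(regs,[.57,-.033,3.17,a]); print(np.round(r,4),f)
np.save("fit.npy",r)
for n in regs: print(n,"rim",np.round(proj(n,toworld(r,[[x,y,.132] for x in(-.083,.083) for y in(-.083,.083)]))).tolist(),"caps",np.round(proj(n,toworld(r,[[x,y,.13] for x in(-.04,.04) for y in(-.04,.04)]))).tolist())
print(np.round(toworld(r,[[x,y,.14] for x in(-.04,.04) for y in(-.04,.04)]),3).tolist())
for t,h in(("starch_can",.12),("mug",.05),("brush",.04)): 
  d=env.cut_out("top",t)[0]; print(t,np.round(ray("top",d["uv"],h),3))
for x in(.42,.5,.6):
  for tilt in(0,.3,.5):
    # tool z = (-sin t,0,-cos t), y along world y or x
    z=np.array([-np.sin(tilt),0,-np.cos(tilt)]); y=np.array([0,1,0]); q=R.from_matrix(np.c_[np.cross(y,z),y,z]).as_quat()[[3,0,1,2]]
    for zz in(.17,.3): j=env.ik([x,-.03,zz],q); print(x,tilt,zz,None if j is None else np.round(j,2))
E
```

```text
[ 0.5706 -0.0327  3.1648  0.9583] 0.07666619560956524
[ 0.5707 -0.0332  3.1645  0.9586] 0.07395885109762836
scene rim [[340.0, 211.0], [264.0, 202.0], [348.0, 141.0], [276.0, 133.0]] caps [[322.0, 190.0], [286.0, 186.0], [327.0, 157.0], [292.0, 153.0]]
top rim [[309.0, 182.0], [402.0, 181.0], [309.0, 276.0], [405.0, 276.0]] caps [[333.0, 206.0], [378.0, 205.0], [333.0, 251.0], [379.0, 251.0]]
[[0.61, 0.008, 0.14], [0.612, -0.072, 0.14], [0.53, 0.006, 0.14], [0.532, -0.074, 0.14]]
starch_can [ 0.631 -0.192  0.12 ]
mug [0.651 0.143 0.05 ]
brush [ 0.755 -0.011  0.04 ]
0.42 0 0.17 [ 0.45  0.51 -0.62  2.2   0.54  0.59  1.  ]
0.42 0 0.3 [ 0.65  0.32 -0.83  2.03  0.3   0.92  1.23]
0.42 0.3 0.17 [ 0.46  0.67 -0.7   1.96  0.43  1.    1.08]
0.42 0.3 0.3 [ 0.54  0.5  -0.8   1.82  0.29  1.28  1.2 ]
0.42 0.5 0.17 [ 0.44  0.79 -0.71  1.81  0.39  1.24  1.1 ]
0.42 0.5 0.3 [ 0.49  0.62 -0.78  1.69  0.28  1.49  1.18]
0.5 0 0.17 [ 0.44  0.61 -0.64  2.    0.55  0.71  1.02]
0.5 0 0.3 [ 0.54  0.44 -0.76  1.85  0.36  1.    1.2 ]
0.5 0.3 0.17 [ 0.42  0.76 -0.69  1.74  0.45  1.13  1.11]
0.5 0.3 0.3 [ 0.46  0.61 -0.76  1.61  0.34  1.38  1.19]
0.5 0.5 0.17 [ 0.39  0.88 -0.71  1.58  0.41  1.38  1.13]
0.5 0.5 0.3 [ 0.42  0.73 -0.76  1.46  0.33  1.62  1.18]
0.6 0 0.17 [ 0.4   0.73 -0.66  1.73  0.56  0.88  1.07]
0.6 0 0.3 [ 0.44  0.59 -0.72  1.58  0.42  1.13  1.19]
0.6 0.3 0.17 [ 0.36  0.89 -0.7   1.44  0.48  1.31  1.16]
0.6 0.3 0.3 [ 0.37  0.76 -0.74  1.3   0.4   1.54  1.21]
0.6 0.5 0.17 [ 0.32  1.01 -0.71  1.24  0.45  1.58  1.18]
0.6 0.5 0.3 [ 0.32  0.89 -0.75  1.12  0.4   1.8   1.21]
```

```bash
cat >> h.py <<'E'
def quat(t,yaw=0.0):
    z=np.array([-np.sin(t),0,-np.cos(t)]); y=np.array([0,1.,0]); M=R.from_euler("z",yaw).as_matrix()@np.c_[np.cross(y,z),y,z]
    return R.from_matrix(M).as_quat()[[3,0,1,2]]
def st(s=""):
    o=env.get_obs(); print(s,round(o["clock"],2),np.round(o["eef_pos"],4),"F",np.round(o["ft_force"],1)); return o
YAW=.023
E
python3 - <<'E'
from h import *
env.gripper_close(20)
p=env.get_obs()["eef_pos"]; env.move_l([p[0],p[1],.42],v=.3)
env.move_to([.70,-.03,.42],quat(.5,YAW)); st("above")
print(np.round(env.get_obs()["joints"],2))
env.move_l([.70,-.03,.25],v=.2); st("low")
for x in(.60,.55,.50,.46): env.move_l([x,-.033+(x-.57)*.023,.25],v=.12); st("push")
env.move_l([.56,-.033,.25],v=.25); env.move_l([.60,-.033,.40],v=.25);st()
for n in("scene","top"): cv2.imwrite(f"pics/{n}1.png",env.capture(n)[:,:,::-1])
a=cv2.imread("pics/scene1.png")[90:300,180:420];b=cv2.imread("pics/top1.png")[90:300,220:460]
cv2.imwrite("pics/m1.png",cv2.resize(np.vstack([a,b]),None,fx=1.4,fy=1.4))
for n in("scene","top"):
  for t in("lid","cap_c_top"): print(n,t,[(np.round(d["uv"],1).tolist(),int(d["region"].sum()),round(d["confidence"],2)) for d in env.cut_out(n,t)])
E
```

```text
Traceback (most recent call last):
station.PlanningError: the arm cannot take that pose within its joint ranges
```

```bash
python3 - <<'E'
from h import *
st()
for p in([.66,-.03,.42],[.66,-.03,.36],[.70,-.03,.36],[.70,-.03,.25],[.66,-.03,.25],[.46,-.03,.25]):
  for t in(0,.2,.3,.4,.5): j=env.ik(p,quat(t,YAW)); print(p,t,None if j is None else np.round(j,2))
E
```

```text
2.93 [ 0.2618 -0.5945  0.4197] F [ 0.2  0.2 -1.7]
[0.66, -0.03, 0.42] 0 [ 0.36  0.6  -0.69  1.2   0.37  1.46  1.31]
[0.66, -0.03, 0.42] 0.2 [ 0.29  0.73 -0.71  0.98  0.4   1.76  1.31]
[0.66, -0.03, 0.42] 0.3 [ 0.25  0.8  -0.71  0.86  0.41  1.91  1.32]
[0.66, -0.03, 0.42] 0.4 None
[0.66, -0.03, 0.42] 0.5 None
[0.66, -0.03, 0.36] 0 [ 0.37  0.63 -0.69  1.31  0.4   1.33  1.28]
[0.66, -0.03, 0.36] 0.2 [ 0.31  0.75 -0.7   1.1   0.41  1.63  1.29]
[0.66, -0.03, 0.36] 0.3 [ 0.28  0.82 -0.7   0.99  0.41  1.77  1.3 ]
[0.66, -0.03, 0.36] 0.4 [ 0.24  0.89 -0.7   0.87  0.42  1.91  1.31]
[0.66, -0.03, 0.36] 0.5 None
[0.7, -0.03, 0.36] 0 [ 0.34  0.7  -0.7   1.18  0.43  1.4   1.28]
[0.7, -0.03, 0.36] 0.2 [ 0.27  0.83 -0.7   0.94  0.44  1.71  1.31]
[0.7, -0.03, 0.36] 0.3 [ 0.23  0.9  -0.7   0.8   0.46  1.86  1.33]
[0.7, -0.03, 0.36] 0.4 [ 0.09  0.94 -0.33  0.66  0.23  1.97  1.48]
[0.7, -0.03, 0.36] 0.5 None
[0.7, -0.03, 0.25] 0 [ 0.36  0.79 -0.7   1.34  0.52  1.19  1.21]
[0.7, -0.03, 0.25] 0.2 [ 0.29  0.9  -0.69  1.11  0.48  1.49  1.26]
[0.7, -0.03, 0.25] 0.3 [ 0.26  0.96 -0.69  0.99  0.48  1.64  1.29]
[0.7, -0.03, 0.25] 0.4 [ 0.22  1.03 -0.68  0.86  0.48  1.8   1.31]
[0.7, -0.03, 0.25] 0.5 [ 0.18  1.1  -0.66  0.71  0.47  1.95  1.34]
[0.66, -0.03, 0.25] 0 [ 0.38  0.73 -0.69  1.47  0.49  1.12  1.2 ]
[0.66, -0.03, 0.25] 0.2 [ 0.33  0.83 -0.68  1.26  0.45  1.41  1.24]
[0.66, -0.03, 0.25] 0.3 [ 0.3   0.89 -0.68  1.15  0.45  1.56  1.26]
[0.66, -0.03, 0.25] 0.4 [ 0.27  0.95 -0.69  1.04  0.44  1.7   1.27]
[0.66, -0.03, 0.25] 0.5 [ 0.24  1.02 -0.69  0.92  0.45  1.84  1.29]
[0.46, -0.03, 0.25] 0 [ 0.51  0.43 -0.7   2.01  0.38  0.83  1.19]
[0.46, -0.03, 0.25] 0.2 [ 0.47  0.54 -0.7   1.86  0.34  1.09  1.21]
[0.46, -0.03, 0.25] 0.3 [ 0.45  0.6  -0.7   1.78  0.33  1.21  1.21]
[0.46, -0.03, 0.25] 0.4 [ 0.42  0.65 -0.69  1.71  0.32  1.33  1.21]
[0.46, -0.03, 0.25] 0.5 [ 0.4   0.71 -0.69  1.64  0.32  1.45  1.2 ]
```

```bash
python3 - <<'E'
from h import *
env.move_to([.66,-.03,.42],quat(.3,YAW)); st("above")
env.move_l([.66,-.03,.25],v=.2); st("low")
for x in(.60,.55,.50,.46): env.move_l([x,-.033+(x-.57)*.023,.25],v=.12); st("push")
env.move_l([.56,-.033,.25],v=.25); env.move_l([.64,-.033,.42],v=.25);st()
for n in("scene","top"): cv2.imwrite(f"pics/{n}1.png",env.capture(n)[:,:,::-1])
a=cv2.imread("pics/scene1.png")[90:300,180:420];b=cv2.imread("pics/top1.png")[90:300,220:460]
cv2.imwrite("pics/m1.png",cv2.resize(np.vstack([a,b]),None,fx=1.4,fy=1.4))
for n in("scene","top"):
  for t in("lid","cap_c_top"): print(n,t,[(np.round(d["uv"],1).tolist(),int(d["region"].sum()),round(d["confidence"],2)) for d in env.cut_out(n,t)])
E
```

```text
above 5.38 [ 0.66   -0.0314  0.4201] F [-0.  -0.1 -0. ]
low 6.38 [ 0.6606 -0.0299  0.2513] F [ 0.6  0.2 -1.1]
push 7.03 [ 0.6009 -0.0324  0.2508] F [ 1.  -0.1  0.2]
push 7.6 [ 0.5504 -0.0336  0.2498] F [ 0.2  0.7 -0.3]
push 8.17 [ 0.5004 -0.0348  0.2498] F [-0.2 -0.3  1.1]
push 8.65 [ 0.4606 -0.0357  0.25  ] F [ 0.1 -0.1 -0.2]
 10.1 [ 0.6392 -0.0332  0.4193] F [-0.3  0.4 -0.3]
scene lid [([331.1, 101.9], 2718, 0.96)]
scene cap_c_top [([289.7, 185.5], 332, 0.83), ([240.5, 265.0], 300, 0.71)]
top lid [([364.4, 305.6], 6246, 0.77)]
top cap_c_top [([428.4, 265.9], 254, 0.8), ([377.5, 208.6], 460, 0.69), ([361.1, 306.5], 6236, 0.34)]
```

View pics/m1.png

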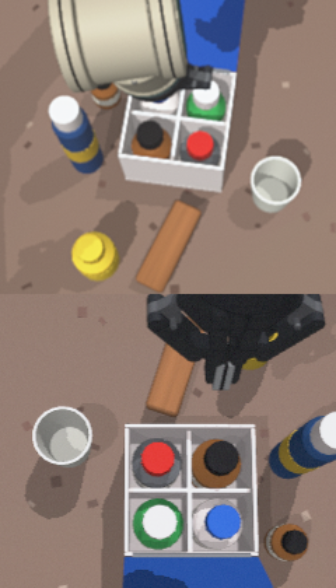

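The lid now leans back outside the caddy and all four caps are clear. In the full top view the caps sit at about a (380,254), b (333,253), c (378,206) and d (332,206). Pressing a, b and c with the closed fingertips next.

```bash
cat > press.py <<'E'
from h import *
import sys
fit=np.load("fit.npy"); T=.1; q=quat(T,YAW)
caps=dict(a=((380,254),(.04,.04)),b=((333.5,253),(.04,-.04)),c=((378,206),(-.04,.04)))
for k in sys.argv[1]:
    uv,n=caps[k]; m=ray("top",uv,.14); nom=toworld(fit,[[*n,.14]])[0]; print(k,np.round(m,3),np.round(nom,3))
    c=(m+nom)/2; x,y=c[0]-.003,c[1]
    env.move_to([x,y,.23],q); env.move_l([x,y,.170],v=.2); st("near")
    for z in np.arange(.164,.133,-.003):
        env.move_l([x,y,z],v=.03); o=st(f"{z:.3f}")
        if abs(o["ft_force"][2])>22: break
    env.move_l([x,y,.23],v=.2)
E
python3 - <<'E'
from h import *
env.move_to([.56,-.033,.30],quat(.1,YAW)); print(np.round(env.get_obs()["joints"],2))
E
python3 press.py b
```

```text
[ 0.48  0.6  -0.78  1.6   0.41  1.22  1.2 ]
b [0.526 0.006 0.14 ] [0.53  0.006 0.14 ]
near 11.97 [0.5263 0.006  0.1708] F [0.3 0.5 0.5]
0.164 12.32 [0.5251 0.0059 0.1645] F [-1.6 -0.6  0.4]
0.161 12.57 [0.5247 0.0059 0.1609] F [ 1.6 -0.1  0.2]
0.158 12.82 [0.5252 0.0061 0.1584] F [-0.2 -0.   6. ]
0.155 13.07 [0.5252 0.0061 0.1552] F [ 1.5 -0.2  3.7]
0.152 13.32 [0.5247 0.006  0.1518] F [-0.   0.3  0.5]
0.149 13.57 [0.5244 0.0059 0.1486] F [-1.  -0.   0.5]
0.146 13.82 [0.5246 0.0059 0.1457] F [ 0.2 -0.2 -0.9]
0.143 14.07 [0.5247 0.0059 0.1428] F [ 0.4 -0.1 -0.1]
0.140 14.32 [0.5252 0.0061 0.1414] F [-2.5 -0.4 13. ]
0.137 14.57 [0.5257 0.0063 0.141 ] F [-5.7 -2.3 34.4]
```

```bash
python3 press.py ac | grep -v "0.1[56]"; python3 - <<'E'
from h import *
env.move_l([.68,-.033,.40],v=.3); st()
for n in("scene","top"): cv2.imwrite(f"pics/{n}2.png",env.capture(n)[:,:,::-1])
a=cv2.imread("pics/scene2.png")[90:300,180:420];b=cv2.imread("pics/top2.png")[90:300,220:460]
cv2.imwrite("pics/m2.png",cv2.resize(np.vstack([a,b]),None,fx=1.4,fy=1.4))
E
```

```text
a [ 0.526 -0.074  0.14 ] [ 0.532 -0.074  0.14 ]
0.149 17.65 [ 0.5252 -0.0741  0.1486] F [ 0.2  0.6 -0.2]
0.146 17.9 [ 0.5254 -0.0741  0.1457] F [-0.1  0.8  0.1]
0.143 18.15 [ 0.5255 -0.0741  0.1428] F [-0.6  0.4  0.5]
0.140 18.4 [ 0.526  -0.0739  0.1414] F [-3.3 -1.4 12.6]
0.137 18.65 [ 0.5264 -0.0739  0.1411] F [-6.7 -1.4 32.6]
c [ 0.609 -0.071  0.14 ] [ 0.612 -0.072  0.14 ]
0.140 22.49 [ 0.6077 -0.0714  0.1415] F [-2.3  0.1  9.4]
0.137 22.74 [ 0.6084 -0.0712  0.1413] F [-5.4 -1.1 24.5]
 24.14 [ 0.6792 -0.0335  0.3975] F [-0.1 -0.2 -0.9]
```

View pics/m2.png

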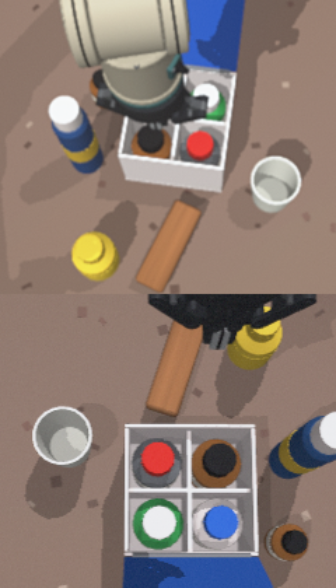

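All caps went home, each bottoming out about 18 mm below first contact, and nothing else has moved. Next I measure the lid angle and check what I can reach for hooking over its edge.

```bash
cat >> h.py <<'E'
def lidangle():
    g=env.cut_out("top","lid")[0]["region"]; p=np.load("fit.npy")[:3]; th=np.arange(-.05,2.15,.02)
    e=[np.abs(render("top",p,t)-g).sum()/g.sum() for t in th]; i=int(np.argmin(e)); return th[i],e[i]
E
python3 - <<'E'
from h import *
env.capture("top"); t,e=lidangle(); print(t,e)
hx=toworld(np.load("fit.npy"),[[.083,0,.132]])[0]; print(hx,"edge",hx[0]+.18*np.cos(t),.132+.18*np.sin(t))
for p in([.39,-.035,.40],[.37,-.035,.40],[.39,-.035,.29],[.37,-.035,.29],[.35,-.035,.29],[.56,-.035,.29],[.62,-.035,.16]):
  for a in(0,.15,.3,.45): j=env.ik(p,quat(a,YAW)); print(p,a,None if j is None else np.round(j,2))
E
```

```text
1.97 0.062199367936150836
[ 0.48768729 -0.03506675  0.132     ] edge 0.41772403564299904 0.2978467451144512
[0.39, -0.035, 0.4] 0 [ 0.85  0.14 -0.94  1.91  0.13  1.15  1.45]
[0.39, -0.035, 0.4] 0.15 [ 0.74  0.25 -0.91  1.82  0.18  1.32  1.36]
[0.39, -0.035, 0.4] 0.3 [ 0.65  0.35 -0.88  1.73  0.21  1.48  1.3 ]
[0.39, -0.035, 0.4] 0.45 [ 0.57  0.45 -0.85  1.65  0.21  1.63  1.26]
[0.37, -0.035, 0.4] 0 [ 0.89  0.09 -0.95  1.95  0.08  1.14  1.51]
[0.37, -0.035, 0.4] 0.15 [ 0.78  0.21 -0.92  1.86  0.15  1.31  1.4 ]
[0.37, -0.035, 0.4] 0.3 [ 0.68  0.31 -0.89  1.78  0.19  1.46  1.32]
[0.37, -0.035, 0.4] 0.45 [ 0.6   0.41 -0.87  1.7   0.2   1.61  1.27]
[0.39, -0.035, 0.29] 0 [ 0.74  0.3  -0.9   2.11  0.3   0.87  1.25]
[0.39, -0.035, 0.29] 0.15 [ 0.66  0.38 -0.87  2.01  0.31  1.06  1.22]
[0.39, -0.035, 0.29] 0.3 [ 0.6   0.47 -0.85  1.91  0.3   1.23  1.2 ]
[0.39, -0.035, 0.29] 0.45 [ 0.54  0.57 -0.82  1.82  0.29  1.39  1.19]
[0.37, -0.035, 0.29] 0 [ 0.77  0.26 -0.92  2.15  0.28  0.85  1.28]
[0.37, -0.035, 0.29] 0.15 [ 0.69  0.35 -0.89  2.05  0.29  1.03  1.24]
[0.37, -0.035, 0.29] 0.3 [ 0.62  0.
[... 231 characters left out ...]
01  1.26]
[0.35, -0.035, 0.29] 0.3 [ 0.64  0.41 -0.87  2.    0.27  1.18  1.22]
[0.35, -0.035, 0.29] 0.45 [ 0.58  0.51 -0.84  1.92  0.27  1.34  1.2 ]
[0.56, -0.035, 0.29] 0 [ 0.52  0.56 -0.8   1.71  0.45  1.07  1.17]
[0.56, -0.035, 0.29] 0.15 [ 0.47  0.63 -0.78  1.57  0.42  1.27  1.2 ]
[0.56, -0.035, 0.29] 0.3 [ 0.42  0.71 -0.75  1.45  0.39  1.46  1.21]
[0.56, -0.035, 0.29] 0.45 [ 0.37  0.8  -0.73  1.32  0.37  1.64  1.23]
[0.62, -0.035, 0.16] 0 [ 0.4   0.78 -0.67  1.68  0.59  0.9   1.09]
[0.62, -0.035, 0.16] 0.15 [ 0.38  0.85 -0.68  1.53  0.53  1.12  1.15]
[0.62, -0.035, 0.16] 0.3 [ 0.35  0.92 -0.68  1.38  0.49  1.33  1.19]
[0.62, -0.035, 0.16] 0.45 [ 0.3   1.01 -0.67  1.22  0.46  1.54  1.23]
```

```bash
python3 - <<'E'
from h import *
fit=np.load("fit.npy"); a=.15; q=quat(a,YAW); hy=lambda x:-.0351+(x-.4877)*.023
env.move_to([.50,hy(.5),.42],q); env.move_l([.375,hy(.375),.40],v=.25); env.move_l([.375,hy(.375),.29],v=.2); st("behind")
for x in(.42,.47,.51,.545): env.move_l([x,hy(x),.29],v=.12); st("pull")
s,c=np.sin(a),np.cos(a)
for th in list(np.arange(1.1,.05,-.1))+[.05,.02,0,-.02,-.04]:
    P=np.array([.15*np.cos(th)+.006*np.sin(th),.15*np.sin(th)+.006*np.cos(th)])+[.4877,.132]
    T=P-.019*np.array([-s,-c])-.011*np.array([c,-s])
    env.move_l([T[0],hy(T[0]),T[1]],v=.1 if th>.06 else .05); o=st(f"th {th:.2f}")
    if th<.3 and o["ft_force"][2]>18: break
p=o["eef_pos"]; env.move_l([p[0],p[1],.30],v=.25); env.move_l([.55,-.25,.42],v=.3);st()
for n in("scene","top"): cv2.imwrite(f"pics/{n}3.png",env.capture(n)[:,:,::-1])
print(lidangle())
A=cv2.imread("pics/scene3.png")[90:300,180:420];b=cv2.imread("pics/top3.png")[90:300,220:460]
cv2.imwrite("pics/m3.png",cv2.resize(np.vstack([A,b]),None,fx=1.4,fy=1.4))
E
```

```text
behind 26.45 [ 0.3764 -0.0371  0.2904] F [0.7 0.1 0.2]
pull 26.98 [ 0.4201 -0.0365  0.2903] F [-0.3  0.3 -1. ]
pull 27.54 [ 0.4733 -0.0354  0.293 ] F [-0.1 -0.4 -0.4]
pull 28.02 [ 0.5094 -0.0344  0.2896] F [-0.8  0.6  1.2]
pull 28.47 [ 0.5443 -0.0336  0.2899] F [-1.1  0.6 -0.1]
th 1.10 28.72 [ 0.5527 -0.0336  0.2889] F [ 0.8  0.5 -0.2]
th 1.00 29.01 [ 0.5657 -0.0333  0.2816] F [-0.  -0.2  0.7]
th 0.90 29.3 [ 0.5777 -0.033   0.2733] F [-0.8 -0.2 -0.2]
th 0.80 29.59 [ 0.5885 -0.0327  0.2638] F [-0.2 -0.3  0.3]
th 0.70 29.88 [ 0.5982 -0.0326  0.2532] F [0.2 0.2 0.4]
th 0.60 30.18 [ 0.6068 -0.0324  0.2414] F [-0.1  0.5  1.1]
th 0.50 30.47 [ 0.6141 -0.0323  0.2287] F [0.9 0.1 0.6]
th 0.40 30.76 [ 0.62   -0.0321  0.2154] F [-0.  -0.4 -0.1]
th 0.30 31.06 [ 0.6244 -0.032   0.2016] F [-0.8  0.7  0.1]
th 0.20 31.36 [ 0.6275 -0.032   0.1872] F [-0.2  0.1 -0.6]
th 0.10 31.66 [ 0.629  -0.032   0.1724] F [-0.2 -0.1 -0.4]
th 0.05 31.96 [ 0.6296 -0.0319  0.1656] F [ 0.3 -0.   0.2]
th 0.02 32.21 [ 0.6296 -0.0319  0.1612] F [ 0.2 -0.4  0.5]
th 0.00 32.46 [ 0.6299 -0.0318  0.1585] F [ 0.1 -1.   1.6]
th -0.02 32.71 [ 0.63   -0.0317  0.1581] F [-2.6 -0.8 15.1]
th -0.04 32.96 [ 0.63   -0.0317  0.1577] F [-6.  -1.9 28.7]
 34.73 [ 0.5501 -0.2481  0.4189] F [-0.1  0.8  0.1]
(np.float64(-0.05), np.float64(0.0499508653962758))
```

View pics/m3.png

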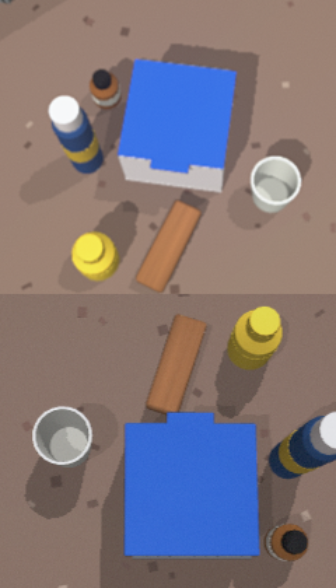

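The lid lies flat on the rim and met a hard stop at the height expected for shut. The can, cup and brush have not moved.

```bash
python3 -c "
from station import env
print(env.sign_off())"
```

```text
the job is handed in; nothing more can be done
None
```

The job is handed in: caps a, b and c were pressed home with the fingers, the lid is shut flat, and the starch can, cup and brush were left in place, at about 35 s on the robot's clock. The sign-off gave no verdict.

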